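# Kit out the satellite's spacer tubes in order of height

## Robot

A 7-joint arm with a two-finger parallel gripper is mounted at the origin on the work surface. World frame = base frame: x ahead of the robot, y to its left, z up, the work surface at z = 0. Lengths are in m, angles in rad, forces in N, time in s.
With the tool pointing down it reaches from about 0.4 to 0.925 m from the base axis. Payload 4.1 kg.
Tool frame: the origin (TCP) lies at the centre of the arm's flange, where the gripper is bolted on; the fingertips stand 173 mm ahead of it and the grasp point (between the pads) lies 155 mm ahead of it; z points along the fingers, y is the line along which they close (so a half turn about z gives the same grasp; the last joint's range is limited). The gripper opens to 85 mm and grips with 20 to 120 N. Pads are 22 mm wide; open, the fingers measure 114 mm over their backs; the gripper's body (76 mm by 85 mm) begins 54 mm behind the grasp point. The pads swing forward as they close: fully open they stand 13 mm farther back than shut.
Start: joints at [1.092, 0.398, 0.045, 1.537, -0.019, 1.207, -0.051], TCP at [0.241, -0.604, 0.405] pointing down, gripper open.
Joint ranges: [-2.82, 2.82], [-0.49, 2.23], [-1.37, 1.46], [0, 2.46], [-1.36, 4.5], [0.23, 2], [-2.94, 2.94]. Speed limits (rad/s): [2.57, 2.57, 3.14, 3.14, 3.14, 3.14, 3.14].

## Interface

Orientations are given as a unit quaternion [w, x, y, z].
In Python, from plant import get_obs, camera, close_job, recognise, outline_of gives the robot as it stands. The module is installed in compiled form; this text tells all that it offers.
- The arm moves only by the shell command python3 -m pendant 'ROWS'. ROWS is JSON, a list of rows, each a list of 3 entries, a list of its own where there are three numbers: the shift along the tool's x, y, z in mm, then the turn, a rotation vector about the tool's x, y, z in rad, then the closure, from -1 (fully open) to 1 (shut). A call has 1 to 12 rows; each row shifts and turns the commanded pose from where the row before left it, along the tool's axes as they then stand; what a row does not reach is not made up. A row lasts 1/12 s, in which the tool goes at most 41.7 mm and 7.16 degrees, less where a joint would pass 70% of its speed; a pose out of reach is approached as far as the arm can. A call is refused whole if a number of a shift passes 41.7 or a number of a turn 0.125, either way. A call with a gripper value outside its range is refused whole. The fingers move at their own pace and stop on an object; the grip force is fixed at half the most. Time passes only in rows, so rows that do not move let the fingers close. It gives the time, the measured TCP pose, the force, the opening and the grip force at its end, in the units of the state.
- get_obs(): the state, without advancing time (a new reading comes with each control period).
- camera(name): name is "scene" or "top" or "wrist"; returns a dict with "image" (480x640x3 uint8, red, green, blue), "depth" (480x640 float32, m along the optical axis (not along the pixel's ray), 0 where there is no reading), "vertical_fov" (degrees; the focal length in pixels is half the picture's height over the tangent of half this angle, whatever the lens; pixels are square), "cx", "cy" (the principal point, pixels), "view" (4x4, takes a point from world to camera coordinates); the wrist camera has in their place "tool_from_camera" (4x4, takes a point from camera to tool coordinates, whose origin is the TCP and whose axes are the flange's). Camera axes: x right, y up, looking along -z (the intrinsics and any distortion apply to the point x, -y, -z); pixel columns grow to the right and rows downward; lengths in m; the calibration is good to about 2 mm. A picture is of the moment at which its call begins: read the wrist's pose just before it.
- close_job(): hands the job in; it is judged then, once.
Trained networks look in a picture, given as the dict that the camera call returned (one of the last four; its "shot" number tells which), for a name from the list of things; names that differ only in an ending like _2 or _b are one class to them, and where a whole thing is asked for, a point or a joint stands for the part that bears it (a point fixed in the world has none). Each returns a list of dicts, best first, with "confidence" (0 to 1); they miss things now and then, are a little off and sometimes report something else, mostly with a low value. They report only what shows in the picture. A call takes as long as a camera call. They do not tell look-alikes from the thing itself.
- recognise(picture, label): "uv" ([column, row] in pixels, amid what is visible of it).
- outline_of(picture, label): "mask" (480x640 bool, what is visible of it) and "uv" ([column, row] in pixels, amid what is visible of it).
The state is a dict: "time": time; "joint_positions": joint angles; "dq": joint speeds; "joint_torque": joint torques, N m; "ee_pos": TCP position; "orientation": TCP orientation; "wrist_force": force on the tool from outside, world axes, zero at the start; "moment": the same for the moment, N m; "width": finger opening in m; "gripper_force": force on a finger pad.
Only numpy, scipy, OpenCV 4.12 (cv2) and the standard library are available. Lean on these libraries where they do the work, as an engineer would, in place of code of your own. Each camera call takes 0.05 s, during which the arm holds its last target. There are 200 camera calls.

## Task

Lay out the spacer tubes for the satellite's board stack: stand the four aluminium tubes upright on the black discs of the white kitting rail, one wholly within each disc, in order of height, with the shortest next to the upright steel end stop and the tallest at the far end. Let go of them all and do not knock or shift the satellite model.

Things in the scene. Friction and masses are not known exactly. Their poses are not given: they have to be found in the camera images.
- spacer_24: The shortest of four loose plain aluminium spacer tubes: an upright cylinder 24 mm high and 24 mm in diameter (20 to 65 g), a dark bore drawn on its top. At the start all four stand upright, 80 mm or more between centres, on a 2 mm thick fixed black rubber mat (100 x 460 mm), in no particular order. Origin: centre of the underside; z up along its axis.
- spacer_38: The second shortest of four loose plain aluminium spacer tubes: an upright cylinder 38 mm high and 24 mm in diameter (20 to 65 g), a dark bore drawn on its top. At the start all four stand upright, 80 mm or more between centres, on a 2 mm thick fixed black rubber mat (100 x 460 mm), in no particular order. Origin: centre of the underside; z up along its axis.
- spacer_52: The second tallest of four loose plain aluminium spacer tubes: an upright cylinder 52 mm high and 24 mm in diameter (20 to 65 g), a dark bore drawn on its top. At the start all four stand upright, 80 mm or more between centres, on a 2 mm thick fixed black rubber mat (100 x 460 mm), in no particular order. Origin: centre of the underside; z up along its axis.
- spacer_66: The tallest of four loose plain aluminium spacer tubes: an upright cylinder 66 mm high and 24 mm in diameter (20 to 65 g), a dark bore drawn on its top. At the start all four stand upright, 80 mm or more between centres, on a 2 mm thick fixed black rubber mat (100 x 460 mm), in no particular order. Origin: centre of the underside; z up along its axis.
- mark_a: One of four alike flat black discs, 46 mm across with a white centre dot, in a straight row 65 mm apart on a fixed white rail (60 x 360 mm, top 12 mm above the bench). Which name is at which place in the row varies. Origin: disc centre, on the rail's top; y along the row (within 0.2 rad of world y), x across. The rail lies nearer to the robot than the mat, or farther.
- mark_b: One of four alike flat black discs, 46 mm across with a white centre dot, in a straight row 65 mm apart on a fixed white rail (60 x 360 mm, top 12 mm above the bench). Which name is at which place in the row varies. Origin: disc centre, on the rail's top; y along the row (within 0.2 rad of world y), x across. The rail lies nearer to the robot than the mat, or farther.
- mark_c: One of four alike flat black discs, 46 mm across with a white centre dot, in a straight row 65 mm apart on a fixed white rail (60 x 360 mm, top 12 mm above the bench). Which name is at which place in the row varies. Origin: disc centre, on the rail's top; y along the row (within 0.2 rad of world y), x across. The rail lies nearer to the robot than the mat, or farther.
- mark_d: One of four alike flat black discs, 46 mm across with a white centre dot, in a straight row 65 mm apart on a fixed white rail (60 x 360 mm, top 12 mm above the bench). Which name is at which place in the row varies. Origin: disc centre, on the rail's top; y along the row (within 0.2 rad of world y), x across. The rail lies nearer to the robot than the mat, or farther.
- end_stop: Upright fixed steel plate across one end of the rail, either end, 57.5 mm beyond the centre of the nearest disc: 56 mm across the rail, 12 mm thick, 32 mm high above the rail's top. The other end has only a low black screw head (18 mm across, 7 mm high). Origin: centre of its underside, on the rail's top; y along the row.
- satellite: Small satellite model, a loose open-framed cube of 100 mm with white corners and a dark core (107 mm high with the sensor window on top), about 0.95 kg, standing on the bench at the left of the work, 0.44 to 0.50 m to the left of the robot's x axis; not to be moved. Origin: centre of the underside.
Things that resemble listed ones, but are neither listed nor needed, are in the scene too. Leave any blue or green look-alike of the spacer_24 alone. Leave any orange look-alike of the spacer_66 alone.

How it is judged:
At the end, for the whole second after the job is handed in: Each spacer stands upright (within 0.1 rad) on the rail, its axis within 10 mm of the centre of its disc, at rest (below 0.01 m/s) and released; counted from the steel end stop the order is 24, 38, 52, 66 mm high (((horizontal distance between spacer_24 and mark_a below 0.01 m and z of spacer_24 in the frame of mark_a between -0.004 and 0.004 m) or (horizontal distance between spacer_24 and mark_b below 0.01 m and z of spacer_24 in the frame of mark_b between -0.004 and 0.004 m) or (horizontal distance between spacer_24 and mark_c below 0.01 m and z of spacer_24 in the frame of mark_c between -0.004 and 0.004 m) or (horizontal distance between spacer_24 and mark_d below 0.01 m and z of spacer_24 in the frame of mark_d between -0.004 and 0.004 m)) and horizontal distance between spacer_24 and end_stop between 0.0275 and 0.0875 m and angle between each of spacer_24, spacer_38, spacer_52, spacer_66's own z axis and vertical below 0.1 rad and linear speed of each of spacer_24, spacer_38, spacer_52, spacer_66 below 0.01 m/s and contact force between each of spacer_24, spacer_38, spacer_52, spacer_66 and the fingers below 0.05 N and ((horizontal distance between spacer_38 and mark_a below 0.01 m and z of spacer_38 in the frame of mark_a between -0.004 and 0.004 m) or (horizontal distance between spacer_38 and mark_b below 0.01 m and z of spacer_38 in the frame of mark_b between -0.004 and 0.004 m) or (horizontal distance between spacer_38 and mark_c below 0.01 m and z of spacer_38 in the frame of mark_c between -0.004 and 0.004 m) or (horizontal distance between spacer_38 and mark_d below 0.01 m and z of spacer_38 in the frame of mark_d between -0.004 and 0.004 m)) and horizontal distance between spacer_38 and end_stop between 0.0925 and 0.1525 m and ((horizontal distance between spacer_52 and mark_a below 0.01 m and z of spacer_52 in the frame of mark_a between -0.004 and 0.004 m) or (horizontal distance between spacer_52 and mark_b below 0.01 m and z of spacer_52 in the frame of mark_b between -0.004 and 0.004 m) or (horizontal distance between spacer_52 and mark_c below 0.01 m and z of spacer_52 in the frame of mark_c between -0.004 and 0.004 m) or (horizontal distance between spacer_52 and mark_d below 0.01 m and z of spacer_52 in the frame of mark_d between -0.004 and 0.004 m)) and horizontal distance between spacer_52 and end_stop between 0.1575 and 0.2175 m and ((horizontal distance between spacer_66 and mark_a below 0.01 m and z of spacer_66 in the frame of mark_a between -0.004 and 0.004 m) or (horizontal distance between spacer_66 and mark_b below 0.01 m and z of spacer_66 in the frame of mark_b between -0.004 and 0.004 m) or (horizontal distance between spacer_66 and mark_c below 0.01 m and z of spacer_66 in the frame of mark_c between -0.004 and 0.004 m) or (horizontal distance between spacer_66 and mark_d below 0.01 m and z of spacer_66 in the frame of mark_d between -0.004 and 0.004 m)) and horizontal distance between spacer_66 and end_stop between 0.2225 and 0.2825 m); the robot touches nothing.
It fails at once if the satellite model is shifted by more than 15 mm or tipped (distance of satellite from where it was at the start of the episode above 0.015 m or angle between satellite's own z axis and vertical above 0.2 rad).
It also fails if it takes over 99 s, if anything falls off the work surface, if the arm or the gripper's body presses on something with over 40 N, if the wrist force passes 120 N, or if a joint passes its speed limit or range.

## Working session

There is one attempt and no reset: what is moved stays moved. The work goes in short steps, Python scripts to look and compute and a shell command to move; the robot and the scene stay as the last step left them, time stands still between calls to the robot, and variables do not carry over. Pictures are saved under pics/ and viewed, at most 14 in all, crops included, and the job is handed in when it is done.

```bash
mkdir -p pics; cat > h.py <<'E'
import numpy as np,cv2
from plant import *
from scipy.spatial.transform import Rotation as R
def pose():
    o=get_obs();q=o["orientation"];T=np.eye(4);T[:3,:3]=R.from_quat([q[1],q[2],q[3],q[0]]).as_matrix();T[:3,3]=o["ee_pos"];return T
def shot(n):
    T=pose();p=camera(n)
    p["c2w"]=T@np.array(p["tool_from_camera"]) if n=="wrist" else np.linalg.inv(np.array(p["view"]))
    return p
def cloud(p):
    f=240/np.tan(np.radians(p["vertical_fov"])/2);v,u=np.mgrid[:480,:640];d=p["depth"]
    c=np.stack([(u-p["cx"])/f*d,-(v-p["cy"])/f*d,-d,np.ones_like(d)],-1)
    return (c@p["c2w"].T)[...,:3]
def save(p,n): cv2.imwrite("pics/"+n,p["image"][...,::-1])
E
python3 - <<'E'
from h import *
o=get_obs();print(o["time"],o["ee_pos"],o["orientation"],o["width"]);print(pose()[:3,:3].round(2))
for n in("top","scene"):
    p=shot(n);save(p,n+"0.png");print([ (k,p[k]) for k in p if k not in("image","depth","c2w","view")]);c=cloud(p)
    for l in("spacer_24","spacer_38","spacer_52","spacer_66","mark_a","end_stop","satellite"):
        for m in outline_of(p,l)[:7]:
            k=m["mask"]&(p["depth"]>0);P=c[k];print(n,l,round(m["confidence"],2),np.round(m["uv"]),k.sum(),np.median(P,0).round(3),np.percentile(P[:,2],97).round(3),p["image"][k].mean(0).round())
E
```

```text
0.0 [ 0.24088674 -0.6034007   0.40366763] [-9.46132777e-04  9.82017078e-01  1.88789561e-01 -2.56821871e-04] 0.08530897749054638
[[ 0.93  0.37 -0.  ]
 [ 0.37 -0.93  0.  ]
 [-0.   -0.   -1.  ]]
[('vertical_fov', 51.53528682319391), ('cx', 318.84788724043335), ('cy', 244.07809036978855), ('shot', 1)]
top spacer_24 0.74 [482. 178.] 226 [ 0.723 -0.219  0.053] 0.067 [118.  83.  80.]
top spacer_24 0.71 [317. 229.] 108 [0.614 0.13  0.038] 0.042 [150. 155. 160.]
top spacer_24 0.7 [428. 222.] 114 [ 0.626 -0.107  0.024] 0.028 [136. 139. 143.]
top spacer_24 0.7 [393. 174.] 108 [ 0.733 -0.038  0.022] 0.026 [ 46. 115.  93.]
top spacer_24 0.48 [478. 210.] 228 [ 0.64  -0.206  0.061] 0.069 [110. 112. 120.]
top spacer_24 0.45 [382. 223.] 157 [0.616 0.    0.051] 0.056 [131. 134. 138.]
top spacer_38 0.74 [482. 178.] 226 [ 0.723 -0.219  0.053] 0.067 [118.  83.  80.]
top spacer_38 0.71 [317. 229.] 108 [0.614 0.13  0.038] 0.042 [150. 155. 160.]
top spacer_38 0.7 [428. 222.] 114 [ 0.626 -0.107  0.024] 0.028 [136. 139. 143.]
top spacer_38 0.7 [393. 174.] 108 [ 0.733 -0.038  0.022] 0.026 [ 46. 115.  93.]
top 
[... 3726 characters left out ...]
ene spacer_66 0.66 [181. 331.] 574 [ 0.736 -0.228  0.044] 0.068 [157.  88.  45.]
scene spacer_66 0.59 [339. 244.] 235 [0.623 0.123 0.027] 0.042 [138. 131. 127.]
scene spacer_66 0.55 [282. 261.] 298 [ 0.628 -0.009  0.035] 0.056 [134. 128. 124.]
scene mark_a 0.68 [316. 211.] 152 [0.456 0.152 0.014] 0.016 [94. 88. 83.]
scene mark_a 0.63 [240. 234.] 176 [ 0.474 -0.042  0.014] 0.016 [79. 76. 71.]
scene mark_a 0.56 [264. 225.] 148 [0.468 0.023 0.014] 0.016 [74. 71. 67.]
scene mark_a 0.44 [292. 218.] 134 [0.461 0.089 0.014] 0.016 [76. 72. 68.]
scene end_stop 0.6 [339. 202.] 221 [0.459 0.205 0.034] 0.046 [140. 139. 134.]
scene satellite 0.6 [433. 180.] 2703 [0.541 0.445 0.062] 0.107 [119. 120. 118.]
```

View pics/top0.png

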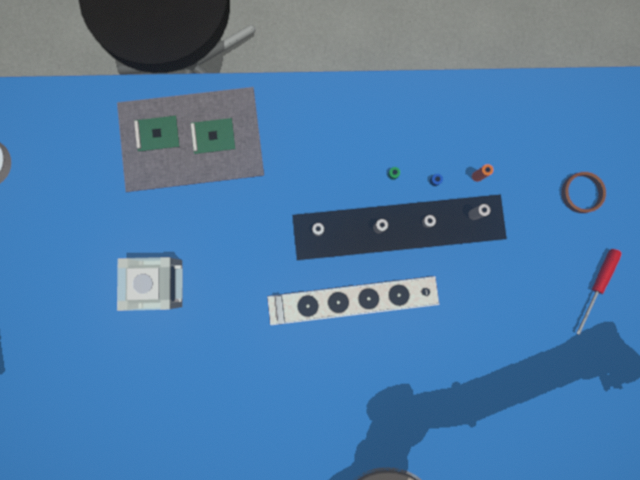

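```bash
python3 - <<'E'
from h import *
p=shot("top");c=cloud(p)
# tops by height slices: centre of the top face cells
for n,h,g in(("24",.026,(.626,-.107)),("38",.040,(.614,.13)),("52",.054,(.616,0)),("66",.068,(.64,-.206))):
    k=(np.hypot(c[...,0]-g[0],c[...,1]-g[1])<.03)&(abs(c[...,2]-h)<.005);P=c[k]
    (cx,cy),r=cv2.minEnclosingCircle((P[:,:2]*1000).astype(np.float32));print(n,k.sum(),P.mean(0).round(4),cx,cy,r,(P.max(0)-P.min(0)).round(3))
for l in outline_of(p,"mark_a"):
    P=c[l["mask"]];(cx,cy),r=cv2.minEnclosingCircle((P[:,:2]*1000).astype(np.float32));print(round(l["confidence"],2),cx,cy,r,P.mean(0).round(4))
E
```

```text
24 92 [ 0.6273 -0.1087  0.0251] 627.689453125 -108.37650299072266 11.901307106018066 [0.022 0.021 0.009]
38 100 [0.6144 0.1294 0.0387] 614.2725830078125 129.1421661376953 11.690258026123047 [0.022 0.023 0.008]
52 104 [ 0.6174 -0.0024  0.0526] 617.52490234375 -2.580258369445801 11.927978515625 [0.021 0.023 0.009]
66 105 [ 0.6419 -0.2111  0.0665] 640.7986450195312 -211.1630096435547 12.509906768798828 [0.022 0.025 0.008]
0.83 471.4704284667969 111.92533111572266 46.56392288208008 [0.4602 0.0905 0.0229]
0.77 466.3481140136719 25.332134246826172 23.312454223632812 [0.4659 0.0254 0.0111]
0.56 481.7465515136719 45.97234344482422 106.9609146118164 [ 0.4716 -0.0372  0.0171]
```

The top view shows the discs at about (308,306), (338,302), (368,298) and (398,295), with the end stop at (280,308). The spacers are at (318,229) = 38, (381,225) = 52, (429,221) = 24 and (483,210) = 66. The measured heights agree with these sizes. I'll turn the tool so it closes along world x, then move in.

```bash
python3 -m pendant '[[[0,0,0],[0,0,-0.119],-1],[[0,0,0],[0,0,-0.119],-1],[[0,0,0],[0,0,-0.119],-1],[[0,0,0],[0,0,-0.119],-1],[[0,0,0],[0,0,-0.119],-1],[[0,0,0],[0,0,-0.119],-1],[[0,0,0],[0,0,-0.119],-1],[[0,0,0],[0,0,-0.119],-1],[[0,0,0],[0,0,-0.119],-1],[[0,0,0],[0,0,-0.119],-1]]'
python3 -m pendant '[[[31,24,0],[0,0,0],-1],[[31,24,0],[0,0,0],-1],[[31,24,0],[0,0,0],-1],[[31,24,0],[0,0,0],-1],[[31,24,0],[0,0,0],-1],[[31,24,0],[0,0,0],-1],[[31,24,0],[0,0,0],-1],[[31,24,0],[0,0,0],-1],[[31,20,0],[0,0,0],-1],[[31,20,0],[0,0,0],-1],[[31,20,0],[0,0,0],-1],[[31,20,0],[0,0,0],-1]]'
python3 -c "
from h import *
print(pose().round(3),get_obs()['joint_positions'])"
```

```text
time: 1.73
ee_pos: [0.2409, -0.6037, 0.4048]
orientation: [0.0, 0.705, 0.709, -0.0]
wrist_force: [0.6, 0.0, -0.2]
width: 0.0854
gripper_force: 0.0
time: 2.73
ee_pos: [0.514, -0.2304, 0.405]
orientation: [0.0, 0.708, 0.707, -0.0]
wrist_force: [0.6, 0.1, -0.7]
width: 0.0854
gripper_force: 0.0
[[ 0.001  1.     0.001  0.514]
 [ 1.    -0.001 -0.001 -0.23 ]
 [-0.001  0.001 -1.     0.405]
 [ 0.     0.     0.     1.   ]] [ 0.68306944  0.26243315 -0.40660732  1.7382197   0.11253892  1.16309732
  0.24308216]
```

```bash
python3 -m pendant '[[[30,0,0],[0,0,0],-1],[[30,0,0],[0,0,0],-1],[[30,0,0],[0,0,0],-1],[[30,0,0],[0,0,0],-1],[[30,0,0],[0,0,0],-1],[[30,0,0],[0,0,0],-1],[[20,0,0],[0,0,0],-1],[[0,0,0],[0,0,0],-1]]'
python3 - <<'E'
from h import *
p=shot("wrist");save(p,"w0.png");c=cloud(p);print(p["tool_from_camera"],p["vertical_fov"])
for n,h,g in(("24",.026,(.626,-.107)),("38",.040,(.614,.13)),("52",.054,(.616,0)),("66",.068,(.64,-.206))):
    k=(np.hypot(c[...,0]-g[0],c[...,1]-g[1])<.03)&(abs(c[...,2]-h)<.006);P=c[k]
    if k.sum()>20:
        (cx,cy),r=cv2.minEnclosingCircle((P[:,:2]*1000).astype(np.float32));print(n,k.sum(),P.mean(0).round(4),cx,cy,r,(P.max(0)-P.min(0)).round(3))
for n in("mark_a","end_stop"):
  for l in outline_of(p,n):
    P=c[l["mask"]];(cx,cy),r=cv2.minEnclosingCircle((P[:,:2]*1000).astype(np.float32));print(n,round(l["confidence"],2),np.round(l["uv"]),cx,cy,r,P.mean(0).round(4))
E
```

```text
time: 3.4
ee_pos: [0.5134, -0.0263, 0.4053]
orientation: [-0.0, 0.704, 0.71, 0.001]
wrist_force: [-0.5, 0.5, 0.8]
width: 0.0852
gripper_force: 0.0
[[-3.23751050e-04  9.56814236e-01  2.90699867e-01  7.38228874e-02]
 [ 9.99999630e-01  7.79830542e-05  8.57020117e-04  1.09828055e-03]
 [ 7.97339385e-04  2.90700036e-01 -9.56813907e-01  3.08907711e-02]
 [ 0.00000000e+00  0.00000000e+00  0.00000000e+00  1.00000000e+00]] 70.0564099482843
24 371 [ 0.6291 -0.1114  0.0257] 629.7978515625 -112.54618072509766 12.093107223510742 [0.023 0.023 0.008]
38 692 [0.6161 0.1257 0.0396] 616.9122314453125 126.04644775390625 12.110729217529297 [0.023 0.024 0.008]
52 522 [ 0.6193 -0.0051  0.0538] 620.1162719726562 -5.34509801864624 12.080395698547363 [0.024 0.023 0.008]
66 150 [ 0.6372 -0.2105  0.0669] 639.186279296875 -212.97952270507812 10.71098518371582 [0.012 0.021 0.008]
mark_a 0.89 [281. 220.] 488.5171813964844 -6.835548400878906 60.057708740234375 [ 0.474  -0.0419  0.0133]
mark_a 0.89 [256.  17.] 475.00091552734375 105.07994079589844 69.4713134765625 [0.4566 0.1477 0.0134]
mark_a 0.7 [271. 154.] 481.18603515625 29.60296058654785 37.37732696533203 [0.4685 0.023  0.0143]
mark_a 0.63 [263.  93.] 478.82598876953125 74.1454086303711 44.060306549072266 [0.4628 0.0873 0.013 ]
```

View pics/w0.png

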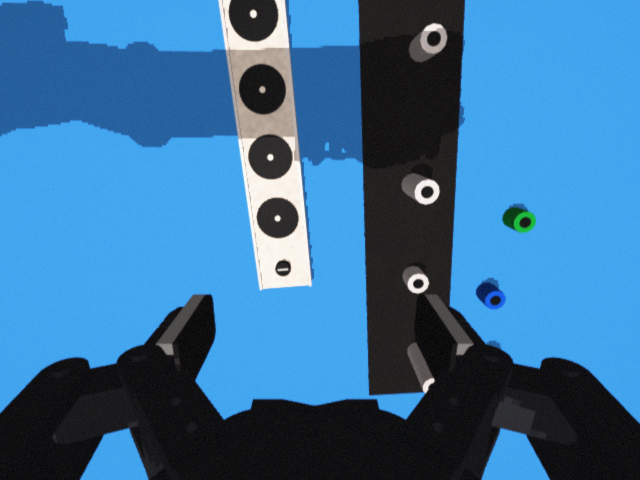

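The wrist view shows the four disc dots at (253,14), (262,89), (270,157) and (278,218). The spacers are at (433,39), (426,191), (418,284) and (430,385, partly hidden). Next I compute disc centres by projecting the dots onto the rail-top plane.

```bash
cat >> h.py <<'E'
def ray(p,uv,z):
    f=240/np.tan(np.radians(p["vertical_fov"])/2);d=p["c2w"][:3,:3]@np.array([(uv[0]-p["cx"])/f,-(uv[1]-p["cy"])/f,-1.]);o=p["c2w"][:3,3]
    return o+d*(z-o[2])/d[2]
def discs(p):
    g=cv2.cvtColor(p["image"],cv2.COLOR_RGB2GRAY);out=[]
    for m in outline_of(p,"mark_a"):
        if m["confidence"]<.4: continue
        cs=max(cv2.findContours(m["mask"].astype(np.uint8),0,2)[0],key=cv2.contourArea)
        (u,v),_=cv2.minEnclosingCircle(cs);u,v=int(u),int(v);r=7
        w=g[max(v-r,0):v+r+1,u-r:u+r+1].astype(float);w=np.clip(w-w.max()*.6,0,None)
        yy,xx=np.mgrid[:w.shape[0],:w.shape[1]];uv=((w*xx).sum()/w.sum()+u-r,(w*yy).sum()/w.sum()+max(v-r,0))
        out.append((round(m["confidence"],2),np.round(uv,1),ray(p,uv,.012).round(4)))
    return out
E
python3 - <<'E'
from h import *
p=shot("wrist")
for d in discs(p):print(*d)
p=shot("top")
for d in discs(p):print(*d)
E
```

```text
0.86 [260.6  80.8] [0.4622 0.0875 0.012 ]
0.81 [277.2 211.3] [ 0.474  -0.0422  0.012 ]
0.79 [269.3 149.6] [0.4681 0.0226 0.012 ]
0.78 [250.7   3.7] [0.4563 0.1525 0.012 ]
0.84 [396.1 293.6] [ 0.4751 -0.0346  0.012 ]
0.78 [304.9 304.1] [0.4585 0.1594 0.012 ]
0.65 [368.3 298.2] [0.4669 0.025  0.012 ]
0.58 [336.9 302.1] [0.4607 0.0917 0.012 ]
```

```bash
python3 -m pendant '[[[7,36,0],[0,0,0],-1],[[7,36,20],[0,0,0],-1],[[7,34,30],[0,0,0],-1],[[0,0,30],[0,0,0],-1],[[0,0,30],[0,0,0],-1],[[0,0,20],[0,0,0],-1],[[0,0,0],[0,0,0],-1],[[0,0,0],[0,0,0],-1]]'
python3 - <<'E'
from h import *
p=shot("wrist");save(p,"w1.png");c=cloud(p);print(pose()[:3].round(4))
g=(.6197,-.005)
k=(np.hypot(c[...,0]-g[0],c[...,1]-g[1])<.03)&(abs(c[...,2]-.054)<.006);P=c[k]
(cx,cy),r=cv2.minEnclosingCircle((P[:,:2]*1000).astype(np.float32));print(k.sum(),P.mean(0),cx,cy,r)
E
```

```text
time: 4.42
ee_pos: [0.6161, -0.0126, 0.2765]
orientation: [-0.001, 0.708, 0.706, -0.001]
wrist_force: [-0.2, -0.8, 1.3]
width: 0.0851
gripper_force: 0.0
[[ 2.000e-03  1.000e+00  1.100e-03  6.169e-01]
 [ 1.000e+00 -2.000e-03 -1.000e-04 -1.230e-02]
 [-1.000e-04  1.100e-03 -1.000e+00  2.783e-01]]
1243 [ 0.62027738 -0.00433806  0.05387163] 620.3311157226562 -5.25233793258667 11.995621681213379
```

View pics/w1.png

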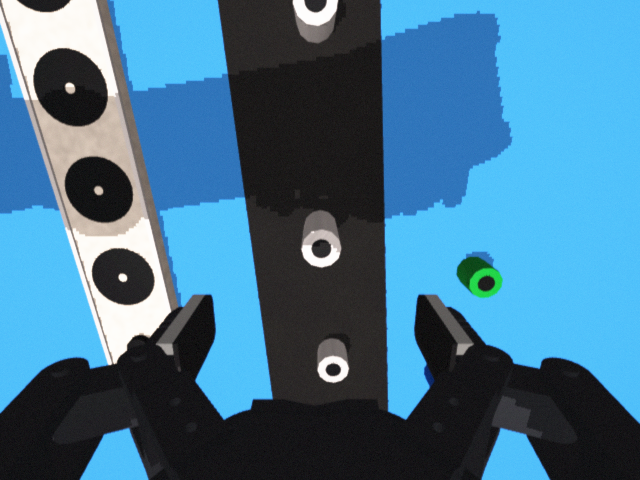

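The spacer at (320,248) is centred between the pads, and the position matches the earlier estimate. I'll descend and grip.

```bash
python3 -m pendant '[[[7,3,20],[0,0,0],-1],[[0,0,25],[0,0,0],-1],[[0,0,25],[0,0,0],-1],[[0,0,12],[0,0,0],-1],[[0,0,0],[0,0,0],-1],[[0,0,0],[0,0,0],-1],[[0,0,0],[0,0,0],1],[[0,0,0],[0,0,0],1],[[0,0,0],[0,0,0],1],[[0,0,0],[0,0,0],1],[[0,0,0],[0,0,0],1],[[0,0,0],[0,0,0],1]]'
```

```text
time: 5.47
ee_pos: [0.6197, -0.0047, 0.1963]
orientation: [0.001, 0.707, 0.707, 0.0]
wrist_force: [-1.2, -0.7, 3.3]
width: 0.0225
gripper_force: 58.7
```

```bash
python3 -m pendant '[[[0,0,-20],[0,0,0],1],[[0,0,-30],[0,0,0],1],[[7,-30,0],[0,0,0],1],[[7,-35,0],[0,0,0],1],[[7,-35,0],[0,0,0],1],[[7,-30,0],[0,0,0],1],[[0,-22,0],[0,0,0],1],[[0,0,0],[0,0,0],1],[[0,0,15],[0,0,0],1],[[0,0,10],[0,0,0],1],[[0,0,0],[0,0,0],1],[[0,0,0],[0,0,0],1]]'
```

```text
time: 6.47
ee_pos: [0.4675, 0.0234, 0.2199]
orientation: [-0.001, 0.707, 0.707, -0.0]
wrist_force: [-0.9, 0.0, -0.4]
width: 0.0226
gripper_force: 58.9
```

```bash
python3 -m pendant '[[[0,0,6],[0,0,0],1],[[0,0,5],[0,0,0],1],[[0,0,2],[0,0,0],1],[[0,0,1],[0,0,0],1],[[0,0,0],[0,0,0],1],[[0,0,0],[0,0,0],1]]'
```

```text
time: 6.97
ee_pos: [0.4675, 0.0235, 0.2065]
orientation: [0.0, 0.707, 0.707, 0.0]
wrist_force: [0.8, -0.1, -0.5]
width: 0.0223
gripper_force: 59.0
```

```bash
python3 -m pendant '[[[0,0,0.6],[0,0,0],1],[[0,0,0],[0,0,0],0.8],[[0,0,0],[0,0,0],0.2],[[0,0,0],[0,0,0],-0.5],[[0,0,0],[0,0,0],-1],[[0,0,0],[0,0,0],-1],[[0,0,0],[0,0,0],-1],[[0,0,-20],[0,0,0],-1],[[0,0,-30],[0,0,0],-1],[[0,0,-30],[0,0,0],-1],[[0,0,0],[0,0,0],-1],[[0,0,0],[0,0,0],-1]]'
python3 - <<'E'
from h import *
p=shot("wrist");save(p,"w2.png");c=cloud(p);print(pose()[:3,3])
for h,g in((.064,(.468,.0226)),(.04,(.6165,.126))):
    k=(np.hypot(c[...,0]-g[0],c[...,1]-g[1])<.03)&(abs(c[...,2]-h)<.006);P=c[k]
    if k.sum()>20:(cx,cy),r=cv2.minEnclosingCircle((P[:,:2]*1000).astype(np.float32));print(k.sum(),P.mean(0).round(4),cx,cy,r)
for d in discs(p):print(*d)
E
```

```text
time: 7.97
ee_pos: [0.4681, 0.0235, 0.2875]
orientation: [0.002, 0.708, 0.707, 0.001]
wrist_force: [-0.4, -0.4, -0.0]
width: 0.0851
gripper_force: 0.0
[0.46735629 0.0233158  0.28614183]
1196 [0.4684 0.0239 0.0638] 468.4723205566406 23.080934524536133 12.064752578735352
1611 [0.6154 0.1263 0.0394] 616.787841796875 126.13639831542969 12.50971794128418
0.98 [292.7  40.4] [0.4565 0.1524 0.012 ]
0.92 [319.7 313. ] [ 0.4743 -0.0424  0.012 ]
0.86 [312.5 241.7] [0.4687 0.0177 0.012 ]
0.71 [303.2 145.9] [0.4624 0.0875 0.012 ]
```

View pics/w2.png

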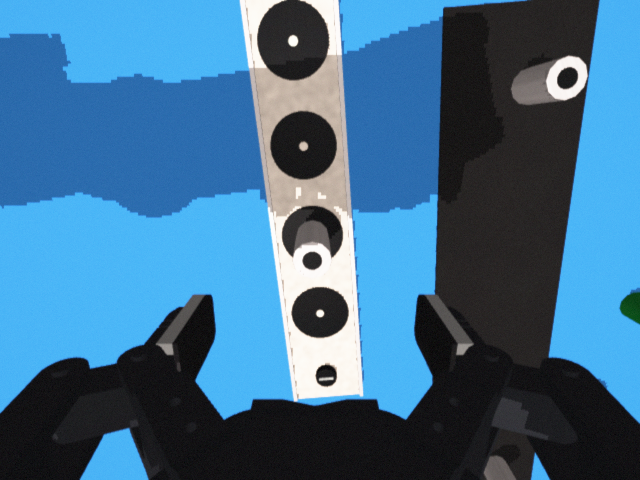

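The 52 stands on the third disc from the stop, at (312,258), within 1 mm of centre. Next is the 38.

```bash
python3 -m pendant '[[[25,35,0],[0,0,0],-1],[[27,39,0],[0,0,0],-1],[[26,38,0],[0,0,0],-1],[[25,37,0],[0,0,0],-1],[[0,0,20],[0,0,0],-1],[[0,0,20],[0,0,0],-1],[[0,0,10],[0,0,0],-1],[[0,0,0],[0,0,0],-1],[[0,0,0],[0,0,0],-1]]'
```

```text
time: 8.82
ee_pos: [0.6038, 0.1177, 0.2346]
orientation: [-0.001, 0.707, 0.707, -0.001]
wrist_force: [-0.7, 0.8, 0.5]
width: 0.085
gripper_force: 0.0
```

```bash
python3 -m pendant '[[[8,13,0],[0,0,0],-1],[[0,0,15],[0,0,0],-1],[[0,0,20],[0,0,0],-1],[[0,0,13],[0,0,0],-1],[[0,0,0],[0,0,0],-1],[[0,0,0],[0,0,0],-1],[[0,0,0],[0,0,0],1],[[0,0,0],[0,0,0],1],[[0,0,0],[0,0,0],1],[[0,0,0],[0,0,0],1],[[0,0,0],[0,0,0],1],[[0,0,0],[0,0,0],1]]'
```

```text
time: 9.82
ee_pos: [0.6179, 0.1263, 0.1886]
orientation: [0.0, 0.707, 0.707, 0.001]
wrist_force: [-0.0, 0.0, 3.7]
width: 0.0224
gripper_force: 58.8
```

```bash
python3 -m pendant '[[[0,0,-20],[0,0,0],1],[[0,0,-30],[0,0,0],1],[[-7,-26,0],[0,0,0],1],[[-8,-30,0],[0,0,0],1],[[-8,-30,0],[0,0,0],1],[[-8,-30,0],[0,0,0],1],[[-8,-26,0],[0,0,0],1],[[0,-13,0],[0,0,0],1],[[0,0,15],[0,0,0],1],[[0,0,10],[0,0,0],1],[[0,0,0],[0,0,0],1],[[0,0,0],[0,0,0],1]]'
```

```text
time: 10.82
ee_pos: [0.4627, 0.0873, 0.2124]
orientation: [-0.0, 0.707, 0.707, -0.0]
wrist_force: [-0.3, 0.9, 0.4]
width: 0.022
gripper_force: 58.9
```

```bash
python3 -m pendant '[[[0,0,6],[0,0,0],1],[[0,0,5],[0,0,0],1],[[0,0,2],[0,0,0],1],[[0,0,1],[0,0,0],1],[[0,0,0],[0,0,0],1],[[0,0,0],[0,0,0],1]]'
python3 -m pendant '[[[0,0,0],[0,0,0],0.8],[[0,0,0],[0,0,0],0.2],[[0,0,0],[0,0,0],-0.5],[[0,0,0],[0,0,0],-1],[[0,0,0],[0,0,0],-1],[[0,0,0],[0,0,0],-1],[[0,0,-20],[0,0,0],-1],[[0,0,-30],[0,0,0],-1],[[0,0,-30],[0,0,0],-1],[[0,0,0],[0,0,0],-1],[[0,0,0],[0,0,0],-1]]'
```

```text
time: 11.32
ee_pos: [0.4627, 0.0873, 0.1989]
orientation: [0.0, 0.707, 0.707, 0.0]
wrist_force: [0.5, -0.1, -0.1]
width: 0.0223
gripper_force: 58.9
time: 12.23
ee_pos: [0.4633, 0.0874, 0.2805]
orientation: [0.002, 0.708, 0.707, 0.002]
wrist_force: [0.2, 0.4, -0.2]
width: 0.0855
gripper_force: 0.0
```

```bash
python3 -m pendant '[[[-20,16,0],[0,0,0],-1],[[-20,17,0],[0,0,0],-1],[[-20,17,0],[0,0,0],-1],[[-20,17,0],[0,0,0],-1],[[-20,17,0],[0,0,0],-1],[[-20,17,0],[0,0,0],-1],[[-20,17,0],[0,0,0],-1],[[-20,17,0],[0,0,0],-1],[[-20,17,0],[0,0,0],-1],[[-19,15,0],[0,0,0],-1],[[0,0,0],[0,0,0],-1],[[0,0,0],[0,0,0],-1]]'
python3 - <<'E'
from h import *
p=shot("wrist");save(p,"w3.png");c=cloud(p);print(pose()[:3,3])
for h,g in((.026,(.63,-.112)),(.068,(.64,-.213)),(.05,(.4627,.0873)),(.064,(.468,.0226))):
    k=(np.hypot(c[...,0]-g[0],c[...,1]-g[1])<.03)&(abs(c[...,2]-h)<.006);P=c[k]
    if k.sum()>20:(cx,cy),r=cv2.minEnclosingCircle((P[:,:2]*1000).astype(np.float32));print(k.sum(),P.mean(0).round(4),cx,cy,r)
E
```

```text
time: 13.23
ee_pos: [0.6291, -0.1134, 0.2768]
orientation: [-0.001, 0.708, 0.706, -0.001]
wrist_force: [-0.3, -0.2, -1.2]
width: 0.0856
gripper_force: 0.0
[ 0.62866706 -0.1117332   0.27709671]
952 [ 0.6301 -0.1113  0.0259] 629.8929443359375 -112.06094360351562 12.10007095336914
184 [ 0.6426 -0.2045  0.0648] 643.4224853515625 -209.34054565429688 10.33727741241455
```

```bash
python3 -m pendant '[[[0,1,25],[0,0,0],-1],[[0,0,30],[0,0,0],-1],[[0,0,25],[0,0,0],-1],[[0,0,16],[0,0,0],-1],[[0,0,0],[0,0,0],-1],[[0,0,0],[0,0,0],-1],[[0,0,0],[0,0,0],1],[[0,0,0],[0,0,0],1],[[0,0,0],[0,0,0],1],[[0,0,0],[0,0,0],1],[[0,0,0],[0,0,0],1],[[0,0,0],[0,0,0],1]]'
```

```text
time: 14.28
ee_pos: [0.6308, -0.112, 0.184]
orientation: [0.001, 0.707, 0.707, 0.0]
wrist_force: [-1.0, 0.3, 4.0]
width: 0.0212
gripper_force: 58.6
```

```bash
python3 -m pendant '[[[0,0,-20],[0,0,0],1],[[0,0,-30],[0,0,0],1],[[25,-10,-30],[0,0,0],1],[[25,-15,0],[0,0,0],1],[[25,-15,0],[0,0,0],1],[[25,-15,0],[0,0,0],1],[[25,-15,0],[0,0,0],1],[[25,-15,0],[0,0,0],1],[[25,-15,0],[0,0,0],1],[[25,-15,0],[0,0,0],1],[[25,-15,0],[0,0,0],1],[[25,-15,0],[0,0,0],1]]'
```

```text
time: 15.28
ee_pos: [0.4846, 0.1392, 0.2631]
orientation: [0.0, 0.707, 0.707, 0.0]
wrist_force: [0.5, 0.9, 0.0]
width: 0.0214
gripper_force: 58.8
```

```bash
python3 -m pendant '[[[14,-15,0],[0,0,0],1],[[0,-14,0],[0,0,0],1],[[0,0,0],[0,0,0],1],[[0,0,20],[0,0,0],1],[[0,0,20],[0,0,0],1],[[0,0,15],[0,0,0],1],[[0,0,0],[0,0,0],1],[[0,0,0],[0,0,0],1],[[0,0,0],[0,0,0],1]]'
```

```text
time: 16.03
ee_pos: [0.4575, 0.1521, 0.2086]
orientation: [0.0, 0.708, 0.706, 0.001]
wrist_force: [0.6, -0.2, 0.4]
width: 0.0214
gripper_force: 58.8
```

```bash
python3 -m pendant '[[[0,-1,6],[0,0,0],1],[[0,0,5],[0,0,0],1],[[0,0,2],[0,0,0],1],[[0,0,1],[0,0,0],1],[[0,0,0.5],[0,0,0],1],[[0,0,0],[0,0,0],1],[[0,0,0],[0,0,0],1]]'
```

```text
time: 16.62
ee_pos: [0.4555, 0.1522, 0.1939]
orientation: [0.0, 0.707, 0.707, -0.001]
wrist_force: [-1.8, -0.7, 4.2]
width: 0.0213
gripper_force: 59.4
```

```bash
python3 -m pendant '[[[0,0,0],[0,0,0],0.8],[[0,0,0],[0,0,0],0.2],[[0,0,0],[0,0,0],-0.5],[[0,0,0],[0,0,0],-1],[[0,0,0],[0,0,0],-1],[[0,0,0],[0,0,0],-1],[[0,0,-20],[0,0,0],-1],[[0,0,-30],[0,0,0],-1],[[0,0,-35],[0,0,0],-1],[[0,0,-35],[0,0,0],-1],[[0,0,0],[0,0,0],-1],[[0,0,0],[0,0,0],-1]]'
python3 - <<'E'
from h import *
p=shot("wrist");save(p,"w4.png");c=cloud(p);print(pose()[:3,3])
for h,g in((.036,(.456,.1525)),(.05,(.4627,.0873))):
    k=(np.hypot(c[...,0]-g[0],c[...,1]-g[1])<.03)&(abs(c[...,2]-h)<.006);P=c[k]
    if k.sum()>20:(cx,cy),r=cv2.minEnclosingCircle((P[:,:2]*1000).astype(np.float32));print(k.sum(),P.mean(0).round(4),cx,cy,r)
E
```

```text
time: 17.62
ee_pos: [0.4564, 0.1526, 0.3154]
orientation: [0.002, 0.708, 0.707, 0.002]
wrist_force: [-0.7, -0.7, -0.3]
width: 0.0853
gripper_force: 0.0
[0.45559177 0.15212033 0.31374038]
763 [0.4564 0.1526 0.036 ] 456.41595458984375 151.73483276367188 11.999695777893066
735 [0.4634 0.0892 0.0498] 463.53594970703125 87.75114440917969 12.281410217285156
```

View pics/w4.png

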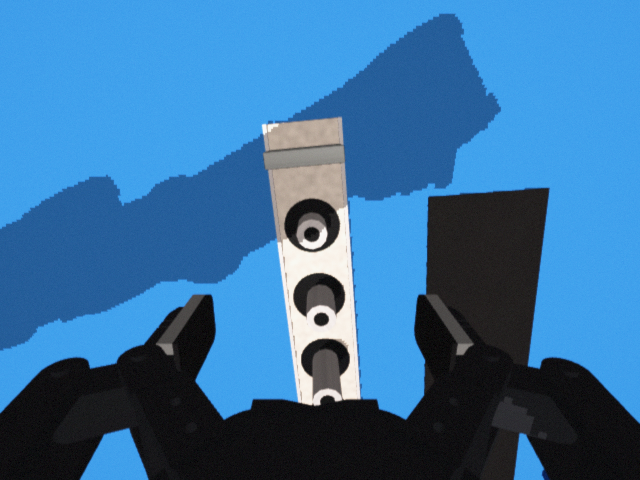

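The 24 at (312,232) stands next to the stop at (303,157), and the 38 is at (321,315). Both are centred. Last is the 66.

```bash
python3 -m pendant '[[[-28,14,0],[0,0,0],-1],[[-28,14,0],[0,0,0],-1],[[-28,14,0],[0,0,0],-1],[[-28,14,0],[0,0,0],-1],[[-28,14,0],[0,0,0],-1],[[-28,14,0],[0,0,0],-1],[[-28,14,0],[0,0,0],-1],[[-28,14,0],[0,0,0],-1],[[-28,14,0],[0,0,0],-1],[[-28,14,0],[0,0,0],-1],[[-28,14,0],[0,0,0],-1],[[-28,14,0],[0,0,0],-1]]'
python3 -m pendant '[[[-14,9,0],[0,0,0],-1],[[-15,9,0],[0,0,0],-1],[[0,0,0],[0,0,0],-1],[[0,0,0],[0,0,0],-1]]'
python3 - <<'E'
from h import *
p=shot("wrist");save(p,"w5.png");c=cloud(p);print(pose()[:3].round(4))
h,g=.068,(.641,-.212)
k=(np.hypot(c[...,0]-g[0],c[...,1]-g[1])<.03)&(abs(c[...,2]-h)<.006);P=c[k]
(cx,cy),r=cv2.minEnclosingCircle((P[:,:2]*1000).astype(np.float32));print(k.sum(),P.mean(0).round(4),cx,cy,r)
E
```

```text
time: 18.67
ee_pos: [0.6231, -0.1853, 0.3108]
orientation: [-0.002, 0.707, 0.707, -0.001]
wrist_force: [2.1, -0.3, -0.6]
width: 0.0851
gripper_force: 0.0
time: 19.0
ee_pos: [0.6406, -0.2135, 0.3108]
orientation: [-0.002, 0.708, 0.706, -0.001]
wrist_force: [-0.6, 0.3, -0.7]
width: 0.0855
gripper_force: 0.0
[[ 4.000e-04  1.000e+00 -3.500e-03  6.406e-01]
 [ 1.000e+00 -4.000e-04  1.800e-03 -2.121e-01]
 [ 1.700e-03 -3.500e-03 -1.000e+00  3.114e-01]]
1010 [ 0.6444 -0.2139  0.0679] 644.3966064453125 -214.71139526367188 11.865809440612793
```

View pics/w5.png

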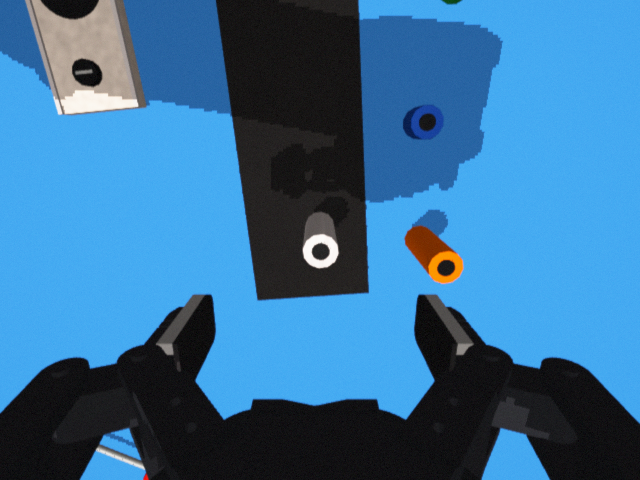

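The 66 at (320,250) is centred. The orange look-alike at (445,265) is about 80 mm to its side, so I'll partly close the fingers for clearance.

```bash
python3 -m pendant '[[[-2,3,0],[0,0,0],-0.4],[[0,0,0],[0,0,0],-0.4],[[0,0,25],[0,0,0],-0.4],[[0,0,30],[0,0,0],-0.4],[[0,0,25],[0,0,0],-0.4],[[0,0,21],[0,0,0],-0.4],[[0,0,0],[0,0,0],-0.4],[[0,0,0],[0,0,0],-0.4]]'
python3 -m pendant '[[[0,0,0],[0,0,0],1],[[0,0,0],[0,0,0],1],[[0,0,0],[0,0,0],1],[[0,0,0],[0,0,0],1],[[0,0,0],[0,0,0],1],[[0,0,0],[0,0,0],1]]'
```

```text
time: 19.72
ee_pos: [0.6438, -0.2141, 0.2117]
orientation: [-0.001, 0.707, 0.707, -0.001]
wrist_force: [-0.4, 0.6, -0.4]
width: 0.0595
gripper_force: 0.0
time: 20.22
ee_pos: [0.645, -0.215, 0.2145]
orientation: [0.001, 0.707, 0.707, 0.001]
wrist_force: [-1.2, 0.6, 7.0]
width: 0.0226
gripper_force: 58.7
```

```bash
python3 -m pendant '[[[0,0,-20],[0,0,0],1],[[0,0,-30],[0,0,0],1],[[18,-18,-10],[0,0,0],1],[[22,-22,0],[0,0,0],1],[[22,-22,0],[0,0,0],1],[[22,-22,0],[0,0,0],1],[[22,-22,0],[0,0,0],1],[[22,-22,0],[0,0,0],1],[[22,-22,0],[0,0,0],1],[[20,-18,0],[0,0,0],1],[[0,0,0],[0,0,0],1],[[0,0,0],[0,0,0],1]]'
```

```text
time: 21.22
ee_pos: [0.4757, -0.0437, 0.2728]
orientation: [0.001, 0.706, 0.708, -0.0]
wrist_force: [0.4, 0.1, -0.1]
width: 0.0221
gripper_force: 58.8
```

```bash
python3 -m pendant '[[[1,-1,15],[0,0,0],1],[[0,0,15],[0,0,0],1],[[0,0,6],[0,0,0],1],[[0,0,0],[0,0,0],1],[[0,0,0],[0,0,0],1],[[0,0,0],[0,0,0],1]]'
```

```text
time: 21.72
ee_pos: [0.4761, -0.0441, 0.237]
orientation: [0.001, 0.708, 0.707, 0.0]
wrist_force: [0.6, -0.6, -1.0]
width: 0.0221
gripper_force: 58.8
```

```bash
python3 -m pendant '[[[1.5,-1.5,5],[0,0,0],1],[[0,0,4],[0,0,0],1],[[0,0,2],[0,0,0],1],[[0,0,1],[0,0,0],1],[[0,0,0],[0,0,0],1],[[0,0,0],[0,0,0],1]]'
```

```text
time: 22.22
ee_pos: [0.4738, -0.0422, 0.2246]
orientation: [-0.0, 0.707, 0.707, -0.0]
wrist_force: [-1.8, -0.5, 4.1]
width: 0.0221
gripper_force: 59.3
```

Contact is felt at 4 N. I'll release and back off.

```bash
python3 -m pendant '[[[0,0,0],[0,0,0],0.8],[[0,0,0],[0,0,0],0.2],[[0,0,0],[0,0,0],-0.5],[[0,0,0],[0,0,0],-1],[[0,0,0],[0,0,0],-1],[[0,0,0],[0,0,0],-1],[[0,0,-20],[0,0,0],-1],[[0,0,-30],[0,0,0],-1],[[0,0,-35],[0,0,0],-1],[[0,0,-35],[0,0,0],-1],[[0,0,-25],[0,0,0],-1],[[0,0,0],[0,0,0],-1]]'
python3 -m pendant '[[[-20,0,0],[0,0,0],-1],[[-20,0,0],[0,0,0],-1],[[-20,0,0],[0,0,0],-1],[[-20,0,0],[0,0,0],-1],[[0,0,0],[0,0,0],-1],[[0,0,0],[0,0,0],-1],[[0,0,0],[0,0,0],-1]]'
python3 - <<'E'
from h import *
for n in("wrist","top"):
    p=shot(n);save(p,n+"9.png");c=cloud(p)
    for h,g in((.036,(.4564,.1525)),(.05,(.4624,.0875)),(.064,(.4683,.0225)),(.078,(.4742,-.0423))):
        k=(np.hypot(c[...,0]-g[0],c[...,1]-g[1])<.025)&(abs(c[...,2]-h)<.006);P=c[k]
        if k.sum()>20:(cx,cy),r=cv2.minEnclosingCircle((P[:,:2]*1000).astype(np.float32));print(n,k.sum(),P.mean(0).round(4),cx-g[0]*1000,cy-g[1]*1000,r)
    for m in outline_of(p,"satellite")[:1]:print(n,m["uv"],np.median(c[m["mask"]],0))
E
```

```text
time: 23.22
ee_pos: [0.4759, -0.0419, 0.3749]
orientation: [0.005, 0.707, 0.707, 0.003]
wrist_force: [1.2, -0.5, 1.1]
width: 0.0855
gripper_force: 0.0
time: 23.8
ee_pos: [0.4737, -0.1215, 0.3689]
orientation: [-0.001, 0.707, 0.707, 0.0]
wrist_force: [0.9, -0.0, -0.4]
width: 0.0851
gripper_force: 0.0
wrist 1022 [0.4685 0.0221 0.0639] 0.20839233398436363 -0.02996826171875 11.982250213623047
wrist 860 [ 0.4731 -0.0421  0.0781] -1.1410400390624886 0.21917419433593466 11.836074829101562
top 103 [0.4541 0.1548 0.0353] -2.2712768554687273 1.85980224609375 11.626845359802246
top 104 [0.4614 0.0903 0.0486] -1.5190795898437273 3.0418014526367188 11.749279022216797
top 107 [0.4659 0.0259 0.0625] -2.3314025878906364 3.4090709686279297 11.558788299560547
top 109 [ 0.4704 -0.0387  0.0761] -3.5478393554687386 3.2495315551757784 11.731682777404785
top [147.4, 282.6] [0.50829766 0.45777379 0.09945174]
```

View pics/wrist9.png

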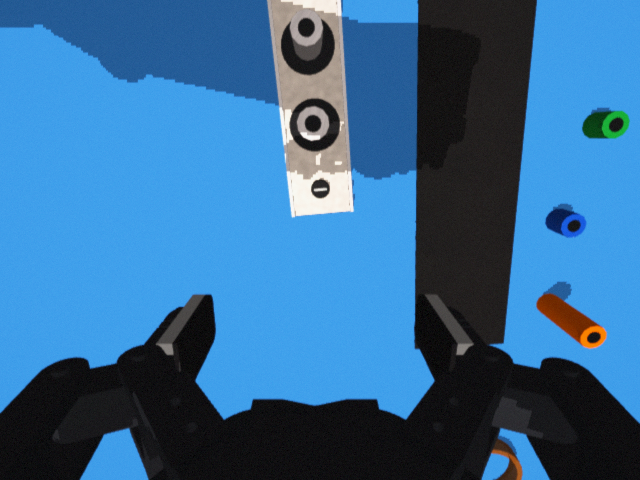

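The 66 at (314,124) stands upright on the last disc, beside the screw head at (320,188), and the 52 is at (307,35). Against the top camera's constant bias all four are centred, and the satellite has not moved.

```bash
python3 -c "
from plant import *
print(close_job())"
```

```text
the job is handed in; nothing more can be done
None
```

I stood all four tubes upright on their discs and released them, in the order 24, 38, 52, 66 mm from the end stop. In the camera images each is about 1 mm from its disc centre and the satellite has not moved; I handed the job in at about 24 s, and the call returned no verdict.

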